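# Bolt the strip magazine into its dock past the spring safety catch

## Robot

A 6-joint arm with a two-finger parallel gripper is mounted at the origin on the work surface; the furniture and walls round the work are solid. World frame = base frame: x ahead of the robot, y to its left, z up, the work surface at z = 0. Lengths are in m, angles in rad, forces in N, time in s.
With the tool pointing down it reaches from about 0.3 to 0.95 m from the base axis. Payload 3.1 kg.
Tool frame: the origin (TCP) lies at the very end of the fingers, on their centre line; the grasp point (between the pads) lies 19 mm behind it (grip_depth is the distance from the TCP to the grasp point, in m); z points along the fingers, y is the direction in which the jaws open and shut (so a half turn about z gives the same grasp; the last joint's range is limited). The gripper opens to 85 mm and grips with 20 to 120 N. Pads are 22 mm wide; open, the fingers measure 114 mm over their backs; the gripper's body (76 mm by 85 mm) begins 54 mm behind the grasp point. The pads swing forward as they close: fully open they stand 13 mm farther back than shut.
Start: joints at [1.158, 0.308, 1.634, -0, 1.2, -0.07], TCP at [0.21, 0.589, 0.231] pointing down, gripper open.
Joint ranges: [-3.06, 3.06], [-0.79, 1.96], [0.05, 2.63], [-1.19, 4.34], [0.05, 2.64], [-2.94, 2.94]. Speed limits (rad/s): [2.79, 2.79, 3.14, 3.14, 3.14, 3.14].

## Interface

Orientations are given as [roll, pitch, yaw] about the fixed x, y, z axes, in that order (R = Rz(yaw) Ry(pitch) Rx(roll)).
In Python, from plant import read_state, capture, close_job, recognise, grip_depth gives the robot as it stands.
- The arm moves only by the tool drive_tool, never from a script. Its argument "motion" is a list of rows, each a list of 3 entries, a list of its own where there are three numbers: the shift along the world's x, y, z in cm, then the turn, a rotation vector about the world's x, y, z in rad, then the finger opening in cm, from 0 to 8.54. In form: [[[tx, ty, tz], [rx, ry, rz], jaw], ...]. A call has 1 to 5 rows; each row shifts and turns the commanded pose from where the row before left it; what a row does not reach is not made up. A row lasts 1/10 s, in which the tool goes at most 50 mm and 8.59 degrees, less where a joint would pass 70% of its speed; a pose out of reach is approached as far as the arm can. A call is refused whole if a number of a shift passes 5 or a number of a turn 0.15, either way. A call with a gripper value outside its range is refused whole. The fingers move at their own pace and stop on an object; the grip force is fixed at half the most. Time passes only in rows, so rows that do not move let the fingers close. It gives the time, the measured TCP pose, the force and the opening at its end, in the units of the state.
- read_state(): the state, without advancing time (a new reading comes with each control period).
- capture(name): name is "scene" or "side" or "wrist"; returns a dict with "frame" (420x560x3 uint8, blue, green, red), "depth" (420x560 float32, m along the optical axis (not along the pixel's ray), 0 where there is no reading), "vertical_fov" (degrees; the focal length in pixels is half the picture's height over the tangent of half this angle, whatever the lens; pixels are square), "cx", "cy" (the principal point, pixels), "distortion" ([k1, k2, p1, p2, k3] as OpenCV has them; the pictures are not rectified), "R" (3x3) and "t" (3): a world point X has camera coordinates R X + t. Camera axes: x right, y down, z forward; pixel columns grow to the right and rows downward; lengths in m; the calibration is good to about 2 mm. A picture is of the moment at which its call begins.
- close_job(): hands the job in, once; it reports no verdict.
Trained networks look in the newest picture that a camera, given by its name, has taken for a name from the list of things; names that differ only in an ending like _2 or _b are one class to them, and where a whole thing is asked for, a point or a joint stands for the part that bears it (a point fixed in the world has none). Each returns a list of dicts, best first, with "p" (0 to 1); they miss things now and then, are a little off and sometimes report something else, mostly with a low value. They report only what shows in the picture. A call takes as long as a camera call.
- recognise(camera, name): "location" ([row, column] as shares, 0 to 1, of the picture: columns of its width, rows of its height, amid what is visible of it).
The state is a dict: "time": time; "joint_pos": joint angles; "dq": joint speeds; "tau": joint torques, N m; "eef_pos": TCP position; "ee_rot": TCP orientation; "contact_force": force on the tool from outside, world axes, zero at the start; "wrist_torque": the same for the moment, N m; "opening": opening from 0.0 (shut) to 1.0 (fully open).
Only numpy, scipy, OpenCV 4.12 (cv2) and the standard library are available. Lean on these libraries where they do the work, as an engineer would, in place of code of your own. Each camera call takes 0.05 s, during which the arm holds its last target.

## Task

Lock the strip magazine into its dock: with one fingertip press the spring safety catch (the long flat key at the front of the dock) down and hold it there, and meanwhile with the other fingertip push the bolt by its upright tab fully home, so that its rod crosses the mouth of the magazine. Then let the catch spring back up so that it locks the bolt, and come away clear. This is all pressing and pushing: do not lift or shift the magazine, the strip carrier or the jar.

Things in the scene. Friction and masses are not known exactly. Their poses are not given: they have to be found in the camera images.
- dock: Magazine dock: fixed aluminium base plate 12 mm thick, 139 (x) by 254 mm (y), with a tongue at the far side for the strip magazine. Origin at table height among the working parts; x points from catch to magazine, away from the robot; y along the bolt (+y is its way home); z up. Plate spans x -92 to 47, y -142 to 112 mm. It cannot move, but stands elsewhere and turned up to 0.3 rad each time.
- catch (a joint): Travel of the spring safety catch: 0 = up (it springs back when released), 0.011 = down on its stop. Its tooth stops the bolt unless it is at least 0.006 down; 0.008 to 0.010 is a good depth. 2 to 3 N starts it, about 6 N takes it to the stop. Let up midway, it drops into the next notch and stops the bolt; with the bolt home it rises and locks it.
- catch_top (a point): Centre of the top face of the catch, a long flat dark ribbed key at the front of the dock; moves with it. 24 mm wide (dock x), 130 mm long (dock y, parallel to the bolt), level; its top is 52 mm above the table when up. It goes straight down, evenly wherever along its length it is pressed, also by a fingertip that slides along it.
- bolt (a joint): Travel of the bolt along dock +y: 0 = drawn back, 0.060 = fully home on its stop, the rod across the magazine's mouth and in the keeper fork. Starts at 0 to 0.005. With the catch up it moves only to about 0.008; beyond about 0.052 the catch can rise and lock it. Friction about 2 N, no spring; it stays where left.
- tab_push (a point): Point on the back (dock -y) face of the bolt's upright steel tab, moves with it; push it to dock +y. Tab 24 mm wide (x), 10 mm thick (y), top 77 mm above the table; the point is mid-width, 64 mm above the table, and 55 mm in dock x beyond the catch's middle line. Round the tab and behind it a fingertip is free down to 38 mm above the table; from 35 mm beyond (x) stand rod and bearing, 52 mm high.
- strip_magazine: White open-ended strip magazine, 100 x 50 x 62 mm, loose in its nest on the dock's tongue; its mouth is 61 mm in dock x beyond the middle of the tab, its top 74 mm above the table. Origin: centre of its underside. To be left alone.
- carrier: Lead-strip carrier with a small black tab, 38 x 90 x 9 mm, lying loose on the dock plate beyond the +y end of the catch key. Origin: centre of its underside. To be left alone.
- flux_jar: Orange jar with a black lid, diameter 48 mm, 50 mm high, loose on the table at the right. Origin: centre of its underside. To be left alone.

How it is judged:
By the outcome, as a careful person would: the job done as asked, in the order asked, and still so for the second after the job is handed in, with the robot touching nothing.
It also fails if it takes over 38 s, if anything falls off the work surface, if the arm or the gripper's body presses on something with over 40 N, if the wrist force passes 120 N, or if a joint passes its speed limit or range.

## Working session

There is one attempt and no reset: what is moved stays moved. The work goes in short steps, Python scripts to look and compute and a tool call to move; the robot and the scene stay as the last step left them, time stands still between calls to the robot, and variables do not carry over. Pictures are saved under pics/ and viewed, and the job is handed in when it is done.

Besides the shell and the picture viewer there is one more tool, called by a JSON object that holds its "fn" and its "kwargs", one argument or row to a line. drive_tool: Moves the arm, as the interface text tells. Its arguments: {"type":"object","properties":{"motion":{"type":"array"}},"required":["motion"]}

```bash
ls; mkdir -p pics; cat > h.py <<'E'
import numpy as np, cv2, json
from plant import read_state, capture, close_job, recognise, grip_depth
def K(c):
    h=c["frame"].shape[0]; f=h/2/np.tan(np.radians(c["vertical_fov"])/2)
    return np.array([[f,0,c["cx"]],[0,f,c["cy"]],[0,0,1]])
def pix2world(c,u,v,z=None,d=None):
    k=K(c); p=cv2.undistortPoints(np.array([[[u,v]]],float),k,np.array(c["distortion"],float))[0,0]
    R=np.array(c["R"]);t=np.array(c["t"]); o=-R.T@t; r=R.T@np.array([p[0],p[1],1])
    if d is not None: return o+r*d
    return o+r*(z-o[2])/r[2]
def proj(c,X):
    R=np.array(c["R"]);rv=cv2.Rodrigues(R)[0]
    return cv2.projectPoints(np.array(X,float).reshape(-1,1,3),rv,np.array(c["t"],float),K(c),np.array(c["distortion"],float))[0][:,0]
E
python3 - <<'E'
from h import *
import pickle
print(grip_depth); print(read_state())
cs={}
for n in ["scene","side","wrist"]:
    c=capture(n); cs[n]=c; cv2.imwrite(f"pics/{n}0.png",c["frame"])
    R=np.array(c["R"]);print(n,-R.T@np.array(c["t"]),R[2])
    if n!="wrist" or 1:
        for o in ["catch_top","tab_push","strip_magazine","carrier","flux_jar"]:
            r=recognise(n,o)[:2]
            for q in r:
                v,u=q["location"][0]*420,q["location"][1]*560
                d=c["depth"][min(int(v),419),min(int(u),559)]
                print(o,round(q["p"],2),round(u),round(v),pix2world(c,u,v,d=d).round(3) if d>0 else None)
pickle.dump(cs,open("c0.pkl","wb"))
E
```

```text
pics
0.0187
{'time': 0.0, 'joint_pos': array([ 1.15829725e+00,  3.08981021e-01,  1.63518339e+00, -1.50317524e-05,
        1.19971114e+00, -6.97326940e-02]), 'dq': array([ 0.00066423,  0.0004118 ,  0.00183605, -0.00059375, -0.00038607,
        0.00196557]), 'tau': array([-1.08639877e-03, -4.15262210e+01, -2.76658201e+01,  6.24683707e-05,
        1.02299312e-02,  2.73694070e-06]), 'eef_pos': array([0.20977784, 0.58787124, 0.23006352]), 'ee_rot': array([-3.13931433e+00, -1.45101430e-04,  2.79883157e+00]), 'contact_force': array([-0.21295302, -0.48877756, -0.54213639]), 'wrist_torque': array([0.03321733, 0.03307173, 0.00818659]), 'opening': 0.9953957394755366}
scene [ 0.12370514 -0.60037145  0.71735776] [ 0.50000744  0.44137449 -0.74510477]
catch_top 0.91 217 226 [ 0.456 -0.141  0.052]
tab_push 0.6 241 218 [ 0.506 -0.161  0.049]
strip_magazine 0.62 239 164 [ 0.602 -0.06   0.074]
flux_jar 0.78 358 264 [ 0.572 -0.408  0.052]
side [0.30708608 0.39293001 0.68488326] [ 0.27266612 -0.67737815 -0.68323644]
catch_top 0.56 324 273 [ 0.449 -0.133  0.051]
tab_push 0.76 297 261 [ 0.502 -0.152  0.037]
strip_magazine 0.89 201 282 [ 0.611 -0.029  0.071]
strip_magazine 0.5 297 263 [ 0.501 -0.15   0.034]
carrier 0.73 283 337 [ 0.471 -0.018  0.018]
carrier 0.65 299 172 [ 0.582 -0.372  0.037]
flux_jar 0.69 298 171 [ 0.583 -0.367  0.043]
wrist [0.13273896 0.61757591 0.37333291] [ 0.30139011 -0.10830819 -0.94732958]
```

```bash
python3 - <<'E'
from h import *
import pickle
cs=pickle.load(open("c0.pkl","rb"))
a=cs["scene"]["frame"][110:320,100:400];b=cs["side"]["frame"][140:400,130:400]
cv2.imwrite("pics/sc.png",cv2.resize(a,None,fx=2.6,fy=2.6,interpolation=cv2.INTER_CUBIC))
cv2.imwrite("pics/sd.png",cv2.resize(b,None,fx=2.3,fy=2.3,interpolation=cv2.INTER_CUBIC))
E
```

```text
(no output)
```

View pics/sc.png

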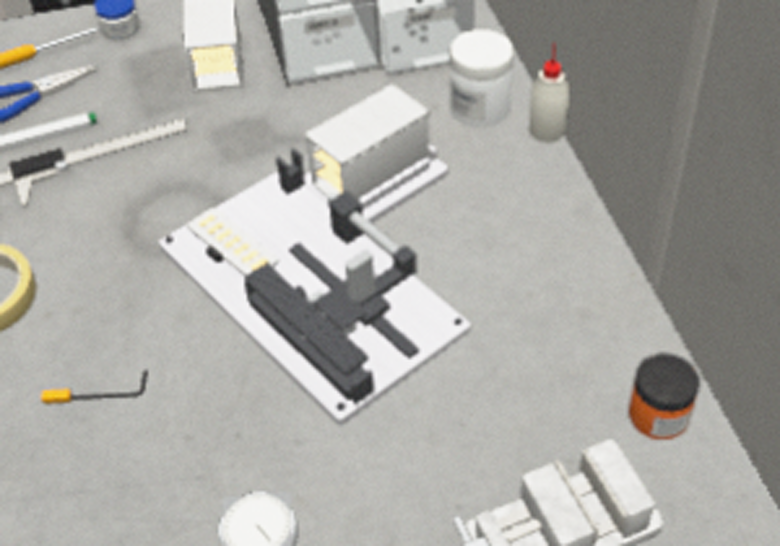

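View pics/sd.png

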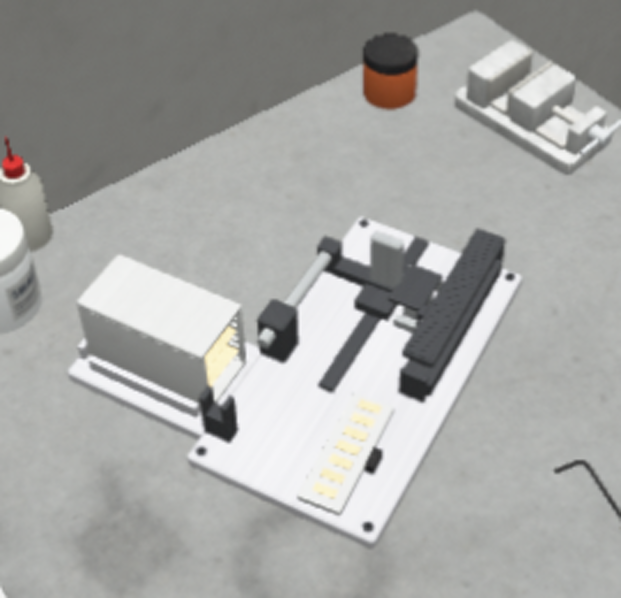

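View pics/scene0.png

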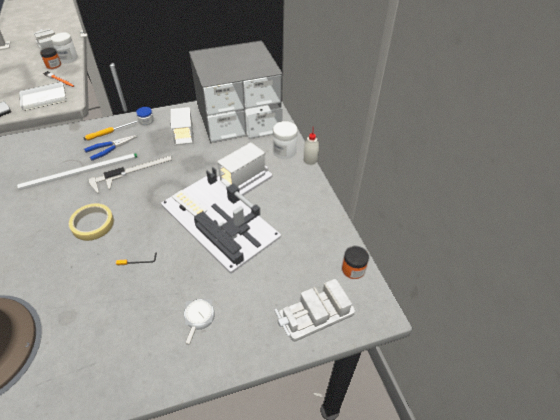

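The pictures show the dock, with its dark key at scene (217,226), the steel tab at (239,212), the magazine beyond it, the carrier at the +y end and the jar off to the right. Next I fit the dock frame from the depth clouds.

```bash
python3 - <<'E'
from h import *
import pickle
cs=pickle.load(open("c0.pkl","rb"))
for n in ["scene","side"]:
    c=cs[n]; v,u=np.mgrid[0:420,0:560]; d=c["depth"]; m=d>0
    p=cv2.undistortPoints(np.stack([u[m],v[m]],1).astype(float).reshape(-1,1,2),K(c),np.array(c["distortion"],float))[:,0]
    P=(np.c_[p,np.ones(len(p))]*d[m][:,None]-np.array(c["t"]))@np.array(c["R"])
    col=c["frame"][m].astype(int); br=col.sum(1)/3
    roi=(P[:,0]>.33)&(P[:,0]<.7)&(P[:,1]>-.3)&(P[:,1]<.1)
    tb=roi&(abs(P[:,2])<.004); print(n,"table z",np.median(P[tb][:,2]))
    pl=roi&(abs(P[:,2]-.012)<.004)&(br>170)
    q=P[pl]; r=cv2.minAreaRect((q[:,:2]*1000).astype(np.float32)); print("plate",len(q),r,np.median(q[:,2]))
    k=roi&(abs(P[:,2]-.052)<.005)&(br<90)&(np.hypot(P[:,0]-.452,P[:,1]+.137)<.09)
    q=P[k]; 
    # largest elongated: show
    r=cv2.minAreaRect((q[:,:2]*1000).astype(np.float32)); print("key",len(q),r,cv2.boxPoints(r).round(0).tolist(),np.median(q[:,2]))
    t=roi&(P[:,2]>.058)&(P[:,2]<.085)&(np.hypot(P[:,0]-.506,P[:,1]+.155)<.05)
    q=P[t]; print("tab",len(q),q.mean(0).round(4),q.min(0).round(3),q.max(0).round(3))
    tt=q[q[:,2]>.073]; 
    if len(tt)>4: print(" tabtop",len(tt),cv2.minAreaRect((tt[:,:2]*1000).astype(np.float32)),np.median(tt[:,2]))
    np.save(f"P_{n}.npy",np.c_[P[roi],br[roi]])
E
```

```text
scene table z -0.0008494962342772024
plate 3302 ((514.7775268554688, -81.32148742675781), (370.3761901855469, 360.7202453613281), 0.1498529314994812) 0.012162658437068059
key 121 ((447.0343933105469, -152.77548217773438), (126.27702331542969, 24.41600799560547), 84.83820343017578) [[429.0, -215.0], [454.0, -217.0], [465.0, -91.0], [441.0, -89.0]] 0.05119398765216317
tab 101 [ 0.5006 -0.1591  0.0706] [ 0.49  -0.163  0.059] [ 0.513 -0.151  0.079]
 tabtop 48 ((501.9067687988281, -157.54354858398438), (9.66366195678711, 23.193899154663086), 84.84759521484375) 0.07644019109273022
side table z -0.0013010279311093172
plate 7033 ((522.1014404296875, -84.02182006835938), (468.43450927734375, 248.95790100097656), 67.38408660888672) 0.01157852339919874
key 856 ((487.3148193359375, -148.51193237304688), (126.4996337890625, 105.09190368652344), 86.28598022460938) [[431.0, -208.0], [536.0, -215.0], [544.0, -89.0], [439.0, -82.0]] 0.051478007232901316
tab 168 [ 0.5007 -0.1523  0.0699] [ 0.489 -0.161  0.059] [ 0.514 -0.148  0.079]
 tabtop 66 ((500.7967529296875, -154.46189880371094), (11.255638122558594, 22.01095962524414), 79.83155822753906) 0.07581928335304812
```

```bash
python3 - <<'E'
from h import *
from scipy.optimize import minimize
for n in ["scene","side"]:
    A=np.load(f"P_{n}.npy"); P=A[:,:3];br=A[:,3]
    th0=-.095;ex=np.array([np.cos(th0),np.sin(th0)]);ey=np.array([-ex[1],ex[0]])
    D=P[:,:2]-[.447,-.153]; X=D@ex;Y=D@ey
    k=(abs(X)<.018)&(abs(Y)<.075)&(abs(P[:,2]-.052)<.005)&(br<110)
    q=P[k]; r=cv2.minAreaRect((q[:,:2]*1000).astype(np.float32)); b=cv2.boxPoints(r)
    u=np.linalg.svd(q[:,:2]-q[:,:2].mean(0))[2][0]; print(n,"key",len(q),r,"pca th",np.arctan2(-u[0],u[1]) if u[1]>0 else np.arctan2(u[0],-u[1]), np.median(q[:,2]))
    pl=(abs(P[:,2]-.012)<.004)&(br>170)&(X>-.1)&(X<.04)&(Y>-.17)&(Y<.2)
    q=P[pl]; print("plate", cv2.minAreaRect((q[:,:2]*1000).astype(np.float32)))
    x=(q[:,:2]-[.447,-.153])@ex
    print("mag",end=" "); q=P[(abs(P[:,2]-.074)<.004)&(br>150)&(P[:,0]>.53)]; print(len(q),cv2.minAreaRect((q[:,:2]*1000).astype(np.float32)))
    t=(P[:,2]>.070)&(np.hypot(P[:,0]-.5015,P[:,1]+.156)<.02); q=P[t]
    D=q[:,:2]-[.447,-.153];print("tab local x",np.percentile(D@ex,[2,98]),"y",np.percentile(D@ey,[2,98]))
    # height profile near tab, dock coords: max z in region around finger2 path
    h=(X>.03)&(X<.08)&(Y>-.04)&(Y<-.006); print("max z behind tab",np.percentile(P[h][:,2],[50,99]) if h.any() else None)
E
```

```text
scene key 576 ((447.76776123046875, -152.01705932617188), (127.91970825195312, 25.740297317504883), 84.83820343017578) pca th -0.08084385949186625 0.0519798346598309
plate ((448.84063720703125, -121.4637451171875), (317.1892395019531, 126.2773666381836), 70.26815032958984)
mag 679 ((632.4575805664062, 17.456321716308594), (181.52685546875, 103.21509552001953), 81.41629791259766)
tab local x [0.04396709 0.06639289] y [-0.00399171  0.00423232]
max z behind tab [0.01426604 0.03984503]
side key 907 ((449.0910949707031, -147.33123779296875), (129.12591552734375, 28.703433990478516), 85.87371826171875) pca th -0.0840030826373026 0.05147036448421364
plate ((448.992431640625, -118.66018676757812), (314.94927978515625, 127.2974624633789), 70.16112518310547)
mag 1655 ((622.2670288085938, -42.61156463623047), (52.292930603027344, 101.9476547241211), 85.68904113769531)
tab local x [0.04267474 0.06478557] y [-0.00160568  0.00885872]
max z behind tab [0.03655595 0.03885046]
```

{"fn": "drive_tool", "kwargs": {
  "motion": [
    [[3,-5,0],[0,0,0],5],
    [[3,-5,0],[0,0,0],5],
    [[3,-5,0],[0,0,0],5],
    [[3,-5,0],[0,0,0],5],
    [[3,-5,0],[0,0,0],5]
  ]
}}

```text
time: 1.4
eef_pos: [0.3395, 0.3727, 0.2315]
ee_rot: [3.141, 0.001, 2.799]
contact_force: [0.8, -0.2, 0.4]
opening: 0.586
```

{"fn": "drive_tool", "kwargs": {
  "motion": [
    [[1.1,-4.6,0],[0,0,-0.12],5],
    [[1.1,-4.6,0],[0,0,-0.12],5],
    [[1.1,-4.6,0],[0,0,-0.12],5],
    [[1.1,-4.6,0],[0,0,-0.12],5],
    [[1.1,-4.6,0],[0,0,-0.12],5]
  ]
}}

```text
time: 1.9
eef_pos: [0.394, 0.1425, 0.2317]
ee_rot: [3.14, 0.001, 2.194]
contact_force: [0.4, -0.6, -0.1]
opening: 0.586
```

{"fn": "drive_tool", "kwargs": {
  "motion": [
    [[1.1,-4.6,0],[0,0,-0.12],5],
    [[1.1,-4.6,0],[0,0,-0.12],5],
    [[1.1,-4.6,0],[0,0,-0.12],5],
    [[1.1,-4.6,0],[0,0,-0.12],5],
    [[0,0,0],[0,0,0],5]
  ]
}}

```text
time: 2.4
eef_pos: [0.4392, -0.0449, 0.2321]
ee_rot: [3.139, 0.003, 1.71]
contact_force: [0.5, 0.4, 0.6]
opening: 0.586
```

{"fn": "drive_tool", "kwargs": {
  "motion": [
    [[1.1,-4.4,0],[0,0,-0.11],5],
    [[1.1,-4.4,-2],[0,0,-0.11],5],
    [[1.1,-4.5,-2],[0,0,0],5],
    [[0,0,-3],[0,0,0],5],
    [[0,0,0],[0,0,0],5]
  ]
}}

```text
time: 2.9
eef_pos: [0.4673, -0.1712, 0.1575]
ee_rot: [-3.133, -0.004, 1.498]
contact_force: [-0.7, 0.8, -0.3]
opening: 0.585
```

```bash
python3 - <<'E'
from h import *
s=read_state();print(s["eef_pos"],s["ee_rot"],s["opening"],s["time"],s["joint_pos"])
for n in ["scene","side","wrist"]:
    c=capture(n); f=c["frame"]
    if n=="scene": f=cv2.resize(f[130:300,130:330],None,fx=3,fy=3,interpolation=cv2.INTER_CUBIC)
    if n=="side": f=cv2.resize(f[150:390,150:420],None,fx=2.4,fy=2.4,interpolation=cv2.INTER_CUBIC)
    cv2.imwrite(f"pics/{n}1.png",f)
    print(n)
    for o in ["tab_push","catch_top"]:
        for q in recognise(n,o)[:1]:
            v,u=q["location"][0]*420,q["location"][1]*560; d=c["depth"][int(v),int(u)]
            print(o,q["p"],u,v,pix2world(c,u,v,d=d))
E
```

```text
[ 0.46729611 -0.17122687  0.15753145] [-3.13280343 -0.00378844  1.49750258] 0.5850192579848741 2.9 [-4.38997841e-01  1.57793299e-01  1.98434384e+00  4.66409606e-04
  1.00901833e+00 -3.65971080e-01]
scene
tab_push 0.65 240.072 219.91199999999998 [ 0.49994009 -0.16362127  0.04979185]
catch_top 0.72 186.816 202.986 [ 0.47251641 -0.01847322  0.01755663]
side
tab_push 0.85 293.496 260.694 [ 0.50725372 -0.15102033  0.03631732]
catch_top 0.71 324.408 272.412 [ 0.44832765 -0.13447183  0.05045638]
wrist
tab_push 0.89 330.176 172.2 [ 0.51142266 -0.15152447  0.0370665 ]
catch_top 0.58 242.984 164.01000000000002 [ 0.45022868 -0.13830862  0.05096154]
```

View pics/scene1.png

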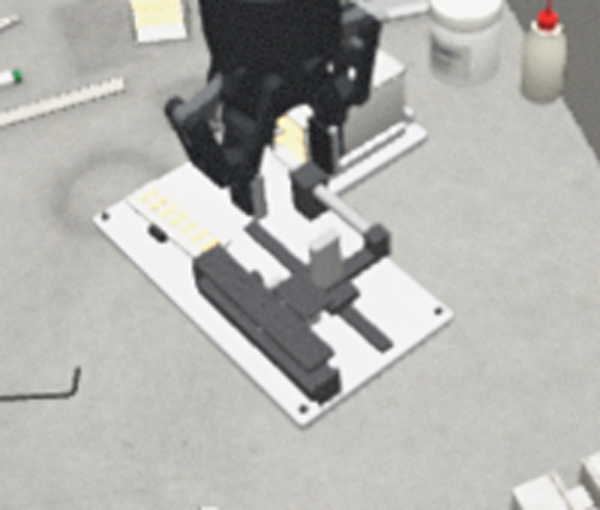

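View pics/side1.png

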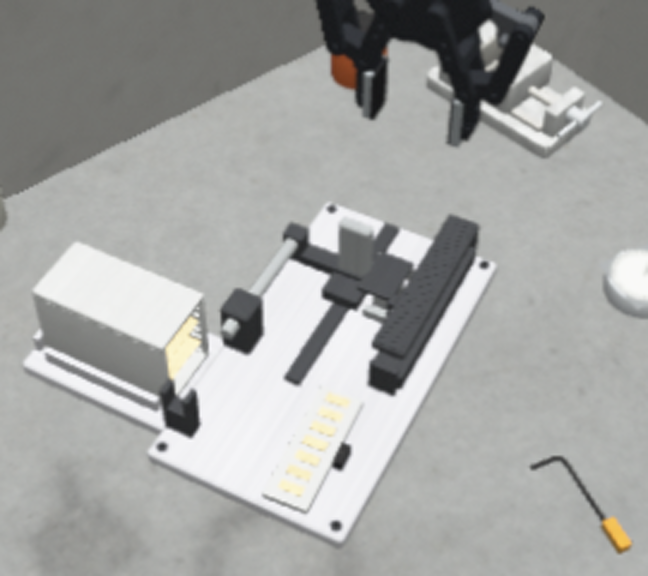

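View pics/wrist1.png

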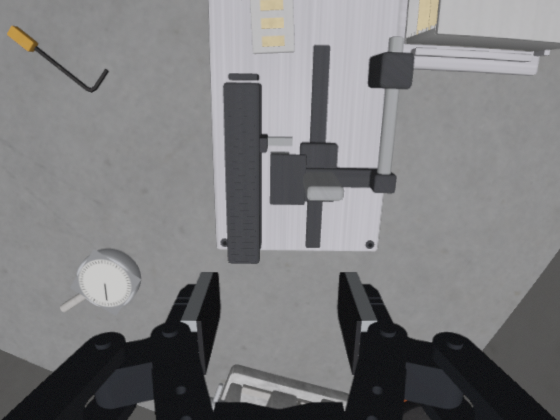

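```bash
python3 - <<'E'
from h import *
def cloud(c):
    v,u=np.mgrid[0:420,0:560]; d=c["depth"]; m=d>0
    p=cv2.undistortPoints(np.stack([u[m],v[m]],1).astype(float).reshape(-1,1,2),K(c),np.array(c["distortion"],float))[:,0]
    return (np.c_[p,np.ones(len(p))]*d[m][:,None]-np.array(c["t"]))@np.array(c["R"]), c["frame"][m].mean(1)
s=read_state(); e=s["eef_pos"]; th=-.082
ex=np.array([np.cos(th),np.sin(th)]);ey=np.array([-ex[1],ex[0]])
for n in ["wrist","side","scene"]:
    P,br=cloud(capture(n)); D=P[:,:2]-[.448,-.150]; X=D@ex;Y=D@ey
    k=(abs(X)<.017)&(abs(Y)<.075)&(abs(P[:,2]-.052)<.004); q=P[k]
    print(n,"key x",np.percentile(X[k],[1,50,99]).round(4),"y",np.percentile(Y[k],[1,99]).round(4),"z",np.median(q[:,2]), cv2.minAreaRect((q[:,:2]*1000).astype(np.float32)))
    t=(P[:,2]>.070)&(P[:,2]<.085)&(abs(X-.054)<.025)&(abs(Y)<.025)
    print(" tab",t.sum(),np.percentile(X[t],[2,98]).round(4),np.percentile(Y[t],[2,98]).round(4),np.median(P[t,2]))
    # finger tips
    d=P-e; jx=d[:,:2]@ex; jy=d[:,:2]@ey
    f=(abs(jx)<.06)&(abs(jy)<.02)&(d[:,2]>-.03)&(d[:,2]<.06)
    for sg in (-1,1):
        g=f&(sg*jx>0); 
        if g.sum()>5: print(" finger",sg,g.sum(),"jx",np.percentile(jx[g],[1,50,99]).round(4),"jy",np.percentile(jy[g],[1,99]).round(4),"z",np.percentile(d[g,2],[1,5,50]).round(4)); gl=g&(d[:,2]<np.percentile(d[g,2],5)+.008); print("   low jx",np.percentile(jx[gl],[2,98]).round(4),"jy",np.percentile(jy[gl],[2,98]).round(4))
E
```

```text
wrist key x [-0.0114  0.0005  0.0138] y [-0.0615  0.0642] z 0.05141653216333181 ((450.32415771484375, -149.44876098632812), (129.37535095214844, 28.43109703063965), 85.20104217529297)
 tab 592 [0.0438 0.0661] [-0.0054  0.0036] 0.07585970816035115
 finger -1 8589 jx [-0.057  -0.0374 -0.0246] jy [-0.0096  0.0145] z [0.0068 0.0137 0.0524]
   low jx [-0.0381 -0.0246] jy [-0.0089  0.0122]
 finger 1 8487 jx [0.0246 0.0371 0.0568] jy [-0.0088  0.0154] z [0.0068 0.0137 0.0523]
   low jx [0.0249 0.0379] jy [-0.0081  0.0128]
side key x [-0.0132 -0.0017  0.0111] y [-0.0604  0.0667] z 0.05142420334446026 ((448.9881896972656, -148.3804931640625), (131.59815979003906, 28.395591735839844), 86.16239166259766)
 tab 96 [0.0419 0.064 ] [-0.005   0.0053] 0.07516660570915779
 finger -1 449 jx [-0.0577 -0.036  -0.0264] jy [-0.0077  0.0149] z [0.0071 0.0108 0.047 ]
   low jx [-0.0403 -0.0274] jy [-0.0035  0.0132]
 finger 1 495 jx [0.0227 0.0287 0.0537] jy [-0.0087  0.0159] z [0.0044 0.009  0.041 ]
   low jx [0.023  0.0357] jy [-0.0091  0.0134]
scene key x [-0.0124 -0.001   0.0132] y [-0.0643  0.0623] z 0.0519961679421227 ((449.56427001953125, -151.13211059570312), (130.73373413085938, 28.331037521362305), 84.78231811523438)
 tab 57 [0.0432 0.0661] [-0.0078  0.0013] 0.07610324302351289
 finger -1 316 jx [-0.0582 -0.0359 -0.0253] jy [-0.0134  0.0116] z [0.0062 0.0123 0.0476]
   low jx [-0.0391 -0.026 ] jy [-0.0111  0.0074]
 finger 1 328 jx [0.0235 0.027  0.0555] jy [-0.012   0.0117] z [0.0042 0.0083 0.0397]
   low jx [0.0238 0.0367] jy [-0.0103  0.0105]
```

{"fn": "drive_tool", "kwargs": {
  "motion": [
    [[0.6,-0.6,-2],[0,0,-0.01],4.2],
    [[0,0,-3],[0,0,0],4.2],
    [[0,0,-2.5],[0,0,0],4.2],
    [[0,0,0],[0,0,0],4.2],
    [[0,0,0],[0,0,0],4.2]
  ]
}}

```text
time: 4.0
eef_pos: [0.4764, -0.1782, 0.0864]
ee_rot: [-3.141, -0.0, 1.489]
contact_force: [0.3, 0.0, 0.9]
opening: 0.492
```

```bash
cat >> h.py <<'E'
def cloud(c):
    v,u=np.mgrid[0:420,0:560]; d=c["depth"]; m=d>0
    p=cv2.undistortPoints(np.stack([u[m],v[m]],1).astype(float).reshape(-1,1,2),K(c),np.array(c["distortion"],float))[:,0]
    return (np.c_[p,np.ones(len(p))]*d[m][:,None]-np.array(c["t"]))@np.array(c["R"]), c["frame"][m].mean(1)
E
cat > look.py <<'E'
from h import *
import sys
tag=sys.argv[1]
s=read_state(); e=s["eef_pos"]; th=-.082
print(s["time"],e.round(4),s["ee_rot"].round(4),s["opening"],s["contact_force"].round(1))
ex=np.array([np.cos(th),np.sin(th)]);ey=np.array([-ex[1],ex[0]]); o=np.array([.4485,-.150])
print("tcp local",(e[:2]-o)@ex,(e[:2]-o)@ey)
for n in ["wrist","side","scene"]:
    c=capture(n); f=c["frame"]
    if n=="scene": f=cv2.resize(f[130:300,130:330],None,fx=3,fy=3,interpolation=cv2.INTER_CUBIC)
    if n=="side": f=cv2.resize(f[150:390,150:420],None,fx=2.4,fy=2.4,interpolation=cv2.INTER_CUBIC)
    cv2.imwrite(f"pics/{n}{tag}.png",f)
    P,br=cloud(c); D=P[:,:2]-o; X=D@ex;Y=D@ey
    k=(abs(X)<.012)&(abs(Y)<.065)&(abs(P[:,2]-.047)<.010)&((abs(P[:,:2]-e[:2])@np.array([0,1.])>.03))
    print(n,"key z",np.median(P[k,2]).round(4))
    t=(P[:,2]>.072)&(P[:,2]<.080)&(abs(X-.054)<.015)&(Y>(e[:2]-o)@ey+.013)&(Y<.09)
    if t.sum()>5: print(" tab",t.sum(),np.percentile(X[t],[2,98]).round(4),np.percentile(Y[t],[2,50,98]).round(4))
    d=P-e; jx=d[:,:2]@ex; jy=d[:,:2]@ey
    f=(abs(jx)<.06)&(abs(jy)<.02)&(d[:,2]>-.01)&(d[:,2]<.06)&(P[:,2]>.054)
    for sg in (-1,1):
        g=f&(sg*jx>0)
        if g.sum()>5:
            gl=g&(d[:,2]<np.percentile(d[g,2],3)+.012); print(" finger",sg,g.sum(),"z",np.percentile(d[g,2],[1,3]).round(4),"jx",np.percentile(jx[gl],[2,98]).round(4),"jy",np.percentile(jy[gl],[2,98]).round(4))
E
python3 look.py 2
```

```text
4.0 [ 0.4764 -0.1782  0.0864] [-3.1406e+00 -4.0000e-04  1.4888e+00] 0.4916631510817514 [0.3 0.  0.9]
tcp local 0.030112457271869227 -0.025842234865504514
wrist key z 0.0514
 tab 1150 [0.0432 0.0657] [-0.0052 -0.0001  0.0036]
 finger -1 8632 z [0.0062 0.0102] jx [-0.0337 -0.0207] jy [-0.0084  0.0125]
 finger 1 8684 z [0.0061 0.0101] jx [0.021 0.034] jy [-0.0087  0.0126]
side key z 0.0514
 tab 83 [0.0416 0.0634] [-0.0044  0.0015  0.0051]
 finger -1 377 z [0.006  0.0091] jx [-0.0351 -0.0214] jy [-0.0037  0.0137]
 finger 1 420 z [0.0046 0.0072] jx [0.0203 0.0337] jy [-0.0103  0.0134]
scene key z 0.0521
 tab 41 [0.0434 0.062 ] [-0.0072 -0.0038  0.0009]
 finger -1 245 z [0.0074 0.0101] jx [-0.0332 -0.02  ] jy [-0.0116  0.0043]
 finger 1 265 z [-0.0085  0.005 ] jx [0.0212 0.0348] jy [-0.0111  0.02  ]
```

View pics/side2.png

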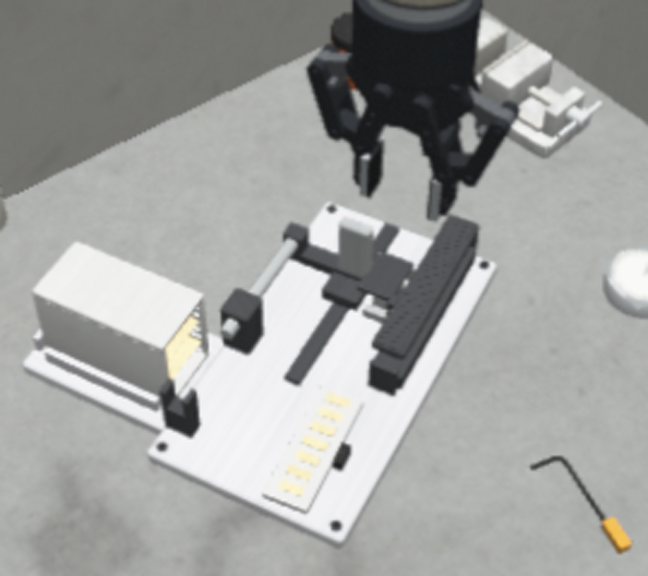

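View pics/wrist2.png

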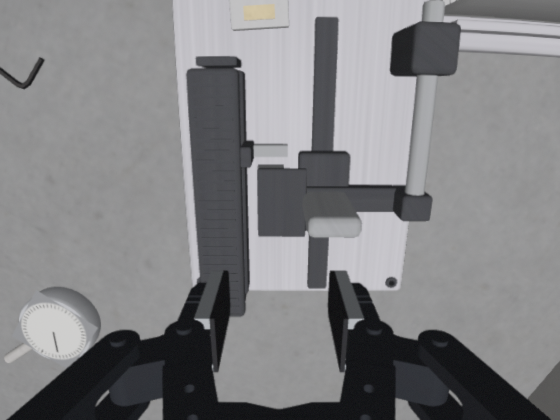

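{"fn": "drive_tool", "kwargs": {
  "motion": [
    [[-0.25,0,-2],[0,0,0],4.2],
    [[0,0,-1.2],[0,0,0],4.2],
    [[0,0,0],[0,0,0],4.2],
    [[0,0,0],[0,0,0],4.2]
  ]
}}

```text
time: 4.55
eef_pos: [0.4743, -0.1784, 0.0547]
ee_rot: [3.141, 0.0, 1.489]
contact_force: [-0.6, 1.0, -0.1]
opening: 0.488
```

{"fn": "drive_tool", "kwargs": {
  "motion": [
    [[0,0,-0.3],[0,0,0],4.2],
    [[0,0,0],[0,0,0],4.2]
  ]
}}

```text
time: 4.75
eef_pos: [0.4745, -0.1785, 0.0518]
ee_rot: [3.141, 0.0, 1.489]
contact_force: [0.2, 0.4, 0.3]
opening: 0.493
```

{"fn": "drive_tool", "kwargs": {
  "motion": [
    [[0,0,-0.3],[0,0,0],4.2],
    [[0,0,0],[0,0,0],4.2]
  ]
}}

```text
time: 4.95
eef_pos: [0.4748, -0.1787, 0.0488]
ee_rot: [3.14, 0.001, 1.489]
contact_force: [0.2, -1.0, 3.0]
opening: 0.489
```

{"fn": "drive_tool", "kwargs": {
  "motion": [
    [[0,0,-0.2],[0,0,0],4.2],
    [[0,0,0],[0,0,0],4.2]
  ]
}}

```text
time: 5.15
eef_pos: [0.4748, -0.1787, 0.0468]
ee_rot: [3.14, 0.001, 1.489]
contact_force: [0.9, -0.1, 3.5]
opening: 0.492
```

{"fn": "drive_tool", "kwargs": {
  "motion": [
    [[0,0,-0.2],[0,0,0],4.2],
    [[0,0,-0.2],[0,0,0],4.2],
    [[0,0,0],[0,0,0],4.2],
    [[0,0,0],[0,0,0],4.2]
  ]
}}

```text
time: 5.55
eef_pos: [0.4748, -0.1787, 0.0428]
ee_rot: [3.14, 0.001, 1.489]
contact_force: [1.1, -1.1, 4.9]
opening: 0.492
```

```bash
python3 look.py 3
```

```text
5.55 [ 0.4748 -0.1787  0.0428] [3.1403e+00 5.0000e-04 1.4888e+00] 0.4924619785617221 [ 1.1 -1.1  4.9]
tcp local 0.02852986962009988 -0.02642979106197627
wrist key z 0.044
 tab 2067 [0.0432 0.0653] [-0.0056  0.0001  0.0037]
 finger -1 8362 z [0.0128 0.0154] jx [-0.0341 -0.0207] jy [-0.0083  0.0126]
 finger 1 8155 z [0.0137 0.018 ] jx [0.0208 0.0343] jy [-0.0087  0.0126]
side key z 0.044
 tab 83 [0.0413 0.0636] [-0.0128  0.0013  0.0052]
 finger -1 320 z [0.0124 0.0137] jx [-0.0367 -0.0228] jy [-0.0046  0.0135]
 finger 1 332 z [0.0154 0.0189] jx [0.019  0.0332] jy [-0.0083  0.0136]
scene key z 0.0443
 tab 12 [0.0444 0.0587] [-0.0074 -0.0063 -0.0055]
 finger -1 212 z [0.013  0.0137] jx [-0.0349 -0.021 ] jy [-0.0115  0.0058]
 finger 1 246 z [0.0122 0.0129] jx [0.0162 0.0339] jy [-0.0112  0.0199]
```

View pics/side3.png

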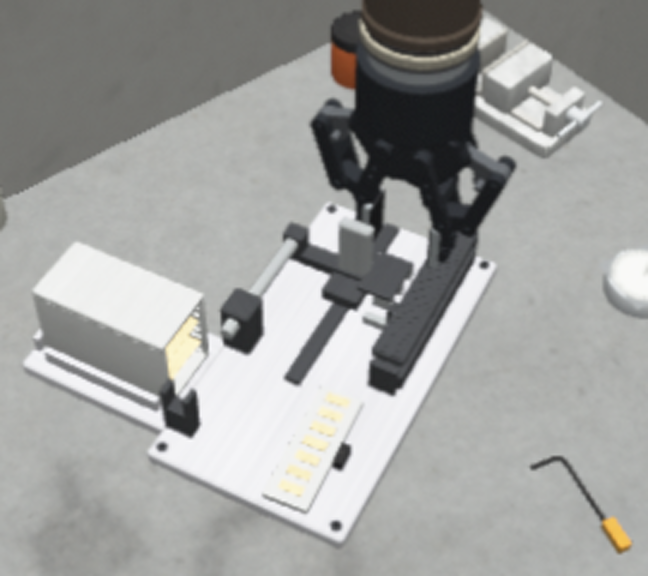

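View pics/wrist3.png

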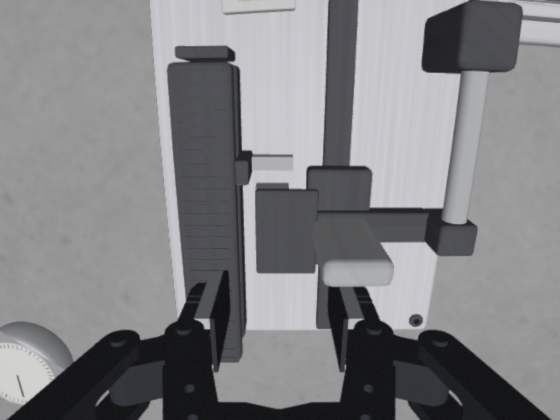

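{"fn": "drive_tool", "kwargs": {
  "motion": [
    [[0,0,-0.15],[0,0,0],4.2],
    [[0,0,0],[0,0,0],4.2],
    [[0.04,0.5,0],[0,0,0],4.2],
    [[0.04,0.5,0],[0,0,0],4.2],
    [[0,0,0],[0,0,0],4.2]
  ]
}}

```text
time: 6.2
eef_pos: [0.4749, -0.1689, 0.0411]
ee_rot: [-3.142, 0.002, 1.49]
contact_force: [1.1, -3.5, 4.8]
opening: 0.492
```

{"fn": "drive_tool", "kwargs": {
  "motion": [
    [[0.04,0.5,0],[0,0,0],4.2],
    [[0.04,0.5,0],[0,0,0],4.2],
    [[0.04,0.5,0],[0,0,0],4.2],
    [[0,0,0],[0,0,0],4.2]
  ]
}}

```text
time: 6.6
eef_pos: [0.4761, -0.1542, 0.0411]
ee_rot: [3.141, 0.002, 1.49]
contact_force: [0.7, -3.8, 5.6]
opening: 0.493
```

```bash
python3 look.py 4
```

```text
6.6 [ 0.4761 -0.1542  0.0411] [3.1414e+00 2.1000e-03 1.4904e+00] 0.4926891642995971 [ 0.7 -3.8  5.6]
tcp local 0.02787069974012468 -0.0019186561347538343
wrist key z 0.0424
 tab 1991 [0.0433 0.0655] [0.0116 0.0173 0.0206]
 finger -1 8270 z [0.0141 0.017 ] jx [-0.0342 -0.0206] jy [-0.0086  0.0126]
 finger 1 8567 z [0.0187 0.0268] jx [0.015  0.0371] jy [-0.0084  0.0198]
side key z 0.0422
 tab 86 [0.0417 0.0637] [0.0115 0.0177 0.0218]
 finger -1 321 z [0.0132 0.0145] jx [-0.0364 -0.0233] jy [-0.0036  0.0138]
 finger 1 338 z [0.0147 0.0208] jx [0.0135 0.0314] jy [-0.0089  0.0189]
scene key z 0.0429
 tab 17 [0.0423 0.055 ] [0.012  0.0142 0.0191]
 finger -1 208 z [0.0144 0.0149] jx [-0.0356 -0.0209] jy [-0.0118  0.0059]
 finger 1 260 z [0.0136 0.015 ] jx [0.0144 0.0338] jy [-0.0104  0.0182]
```

View pics/wrist4.png

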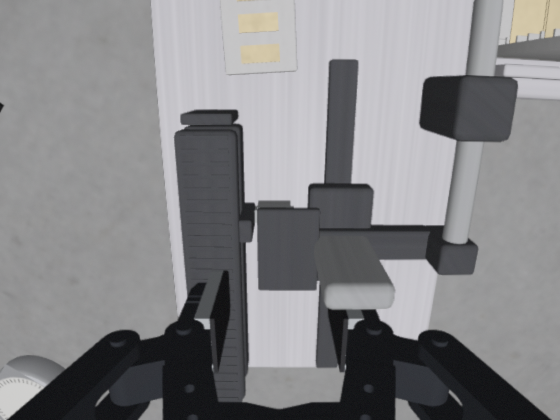

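The tab has moved about 17 mm with the key about 9 mm down, and the fingertip at wrist (340,320) is in contact behind it. I carry on pushing.

{"fn": "drive_tool", "kwargs": {
  "motion": [
    [[0.04,0.5,0.05],[0,0,0],4.2],
    [[0.04,0.5,0],[0,0,0],4.2],
    [[0.04,0.5,0],[0,0,0],4.2],
    [[0.04,0.5,0],[0,0,0],4.2],
    [[0,0,0],[0,0,0],4.2]
  ]
}}

```text
time: 7.25
eef_pos: [0.4776, -0.134, 0.0415]
ee_rot: [-3.142, 0.002, 1.49]
contact_force: [0.7, -3.6, 3.8]
opening: 0.496
```

{"fn": "drive_tool", "kwargs": {
  "motion": [
    [[0.04,0.5,0],[0,0,0],4.2],
    [[0.04,0.5,0],[0,0,0],4.2],
    [[0.03,0.4,0],[0,0,0],4.2],
    [[0,0,0],[0,0,0],4.2]
  ]
}}

```text
time: 7.65
eef_pos: [0.4788, -0.12, 0.0415]
ee_rot: [3.142, 0.001, 1.49]
contact_force: [0.5, -4.2, 4.3]
opening: 0.492
```

{"fn": "drive_tool", "kwargs": {
  "motion": [
    [[0.02,0.2,0],[0,0,0],4.2],
    [[0,0,0],[0,0,0],4.2]
  ]
}}

```text
time: 7.85
eef_pos: [0.4789, -0.1181, 0.0415]
ee_rot: [-3.141, 0.001, 1.49]
contact_force: [0.1, -4.7, 4.1]
opening: 0.491
```

```bash
python3 look.py 5
```

```text
7.85 [ 0.4789 -0.1181  0.0415] [-3.1414e+00  1.4000e-03  1.4897e+00] 0.49059310910013953 [ 0.1 -4.7  4.1]
tcp local 0.027682998342728585 0.03425405343751793
wrist key z 0.0428
 tab 1961 [0.0435 0.0656] [0.0478 0.0535 0.0567]
 finger -1 8238 z [0.014  0.0167] jx [-0.0341 -0.0206] jy [-0.0082  0.0126]
 finger 1 8614 z [0.0188 0.0266] jx [0.0153 0.0376] jy [-0.0084  0.0198]
side key z 0.0426
 tab 92 [0.0418 0.064 ] [0.0477 0.054  0.0583]
 finger -1 347 z [0.0131 0.0147] jx [-0.0366 -0.0229] jy [-0.0041  0.0135]
 finger 1 371 z [0.0142 0.0174] jx [0.0134 0.0206] jy [-0.0089  0.0192]
scene key z 0.0434
 tab 19 [0.0424 0.0564] [0.0478 0.0515 0.0556]
 finger -1 208 z [0.0136 0.0142] jx [-0.0349 -0.0216] jy [-0.0112  0.0064]
 finger 1 261 z [0.0136 0.0142] jx [0.0156 0.0342] jy [-0.0102  0.0179]
```

{"fn": "drive_tool", "kwargs": {
  "motion": [
    [[0.02,0.2,0],[0,0,0],4.2],
    [[0,0,0],[0,0,0],4.2]
  ]
}}

```text
time: 8.2
eef_pos: [0.4791, -0.1161, 0.0415]
ee_rot: [-3.141, 0.001, 1.49]
contact_force: [-0.3, -5.4, 5.7]
opening: 0.492
```

{"fn": "drive_tool", "kwargs": {
  "motion": [
    [[0.01,0.15,0],[0,0,0],4.2],
    [[0,0,0],[0,0,0],4.2]
  ]
}}

```text
time: 8.4
eef_pos: [0.4792, -0.1146, 0.0415]
ee_rot: [-3.141, 0.001, 1.49]
contact_force: [1.2, -5.9, 4.8]
opening: 0.494
```

{"fn": "drive_tool", "kwargs": {
  "motion": [
    [[0.01,0.15,0],[0,0,0],4.2],
    [[0,0,0],[0,0,0],4.2]
  ]
}}

```text
time: 8.6
eef_pos: [0.4793, -0.1139, 0.0416]
ee_rot: [-3.141, 0.003, 1.49]
contact_force: [-0.4, -8.9, 5.0]
opening: 0.493
```

{"fn": "drive_tool", "kwargs": {
  "motion": [
    [[0.01,0.15,0],[0,0,0],4.2],
    [[0,0,0],[0,0,0],4.2],
    [[0,0,0],[0,0,0],4.2]
  ]
}}

```text
time: 8.9
eef_pos: [0.4793, -0.1138, 0.0416]
ee_rot: [-3.142, 0.005, 1.49]
contact_force: [-1.6, -13.5, 4.5]
opening: 0.493
```

```bash
python3 look.py 6
```

```text
8.9 [ 0.4793 -0.1138  0.0416] [-3.1416  0.0048  1.4902] 0.4933012354737689 [ -1.6 -13.5   4.5]
tcp local 0.0276983359634323 0.03854922867411364
wrist key z 0.0429
 tab 1956 [0.0435 0.0656] [0.052  0.0576 0.0608]
 finger -1 8252 z [0.0137 0.0166] jx [-0.0341 -0.0206] jy [-0.0081  0.0126]
 finger 1 8620 z [0.0185 0.0265] jx [0.0153 0.0375] jy [-0.0085  0.0199]
side key z 0.0429
 tab 94 [0.0414 0.0636] [0.0521 0.0584 0.0625]
 finger -1 349 z [0.0135 0.0146] jx [-0.0366 -0.0232] jy [-0.0032  0.0134]
 finger 1 377 z [0.0135 0.017 ] jx [0.0135 0.0223] jy [-0.0096  0.0198]
scene key z 0.0435
 tab 16 [0.042  0.0545] [0.0518 0.0552 0.0589]
 finger -1 204 z [0.0131 0.0143] jx [-0.035  -0.0221] jy [-0.0116  0.0076]
 finger 1 267 z [0.0133 0.0148] jx [0.0145 0.0334] jy [-0.0111  0.0179]
```

View pics/side6.png

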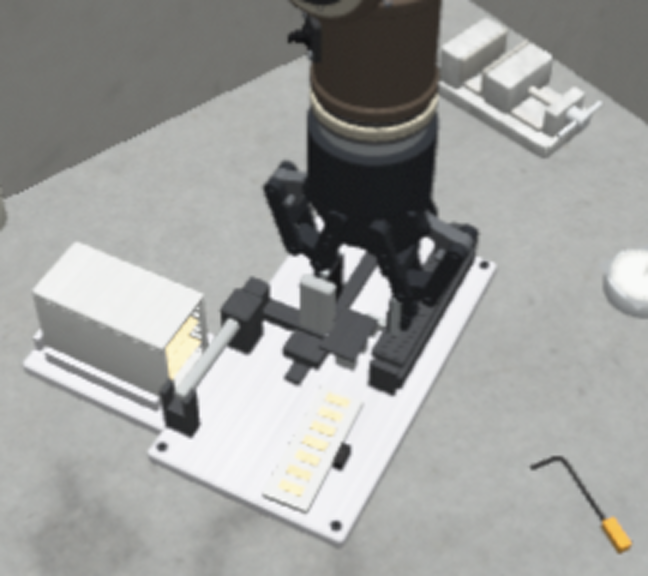

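View pics/wrist6.png

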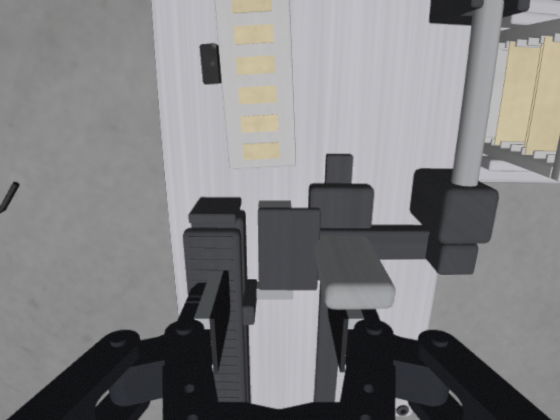

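The rod now lies across the mouth and in the fork at side (185,385). The tab is on its stop, since the force rose to 13 N without further motion. I lift straight up so the catch rises, easing the push as I go.

{"fn": "drive_tool", "kwargs": {
  "motion": [
    [[-0.01,-0.15,0],[0,0,0],4.2],
    [[0,0,0.4],[0,0,0],4.2],
    [[0,0,0.4],[0,0,0],4.2],
    [[0,0,0.4],[0,0,0],4.2],
    [[0,0,0.4],[0,0,0],4.2]
  ]
}}

```text
time: 9.55
eef_pos: [0.4758, -0.1134, 0.055]
ee_rot: [-3.135, 0.002, 1.489]
contact_force: [-0.6, -10.4, -8.2]
opening: 0.492
```

{"fn": "drive_tool", "kwargs": {
  "motion": [
    [[0,-0.4,0.6],[0,0,0],4.2],
    [[0,-0.5,1.5],[0,0,0],4.2],
    [[0,-0.5,3],[0,0,0],4.2],
    [[0,-1,4],[0,0,0],4.2],
    [[0,-2,3],[0,0,0],4.2]
  ]
}}

```text
time: 10.05
eef_pos: [0.4784, -0.1546, 0.1792]
ee_rot: [-3.139, -0.003, 1.49]
contact_force: [0.8, -0.6, 0.4]
opening: 0.492
```

{"fn": "drive_tool", "kwargs": {
  "motion": [
    [[0,-3,2],[0,0,0],4.2],
    [[0,-3,2],[0,0,0],4.2],
    [[0,-3,0],[0,0,0],4.2],
    [[0,0,0],[0,0,0],4.2],
    [[0,0,0],[0,0,0],4.2]
  ]
}}

```text
time: 10.55
eef_pos: [0.4783, -0.2454, 0.2172]
ee_rot: [-3.139, -0.003, 1.487]
contact_force: [0.1, 0.1, -0.2]
opening: 0.495
```

```bash
python3 look.py 7
```

```text
10.55 [ 0.4783 -0.2454  0.2172] [-3.1388 -0.0032  1.4871] 0.49544275921897507 [ 0.1  0.1 -0.2]
tcp local 0.037463924765887203 -0.0926257633973666
wrist key z 0.0514
 finger -1 8594 z [0.0062 0.0101] jx [-0.0339 -0.0206] jy [-0.0083  0.0126]
 finger 1 8690 z [0.0062 0.0102] jx [0.0211 0.034 ] jy [-0.0085  0.0126]
side key z 0.0515
 tab 86 [0.0424 0.0636] [0.0522 0.0576 0.0618]
 finger -1 509 z [0.004 0.007] jx [-0.0358 -0.022 ] jy [-0.0011  0.0156]
 finger 1 514 z [0.0031 0.0052] jx [0.0189 0.0325] jy [-0.0059  0.0145]
scene key z 0.052
 tab 51 [0.0424 0.0649] [0.048  0.0528 0.0589]
 finger -1 381 z [0.0058 0.0088] jx [-0.0353 -0.022 ] jy [-0.0101  0.0078]
 finger 1 421 z [0.0029 0.0053] jx [0.0202 0.0325] jy [-0.0098  0.0126]
```

View pics/side7.png

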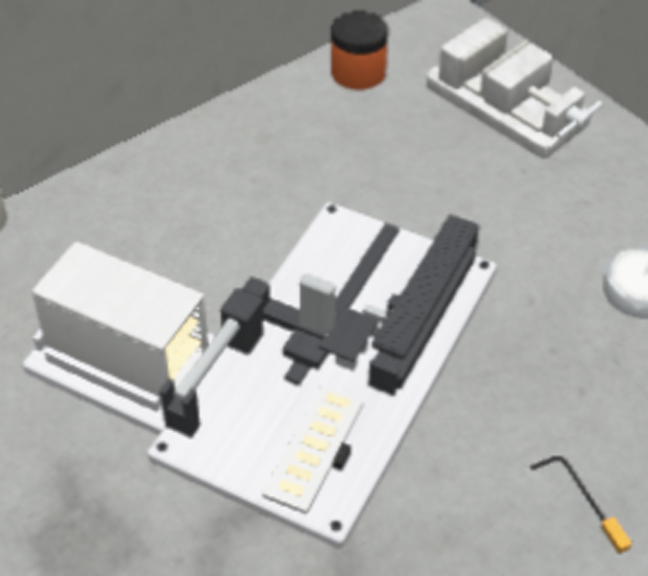

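View pics/wrist7.png

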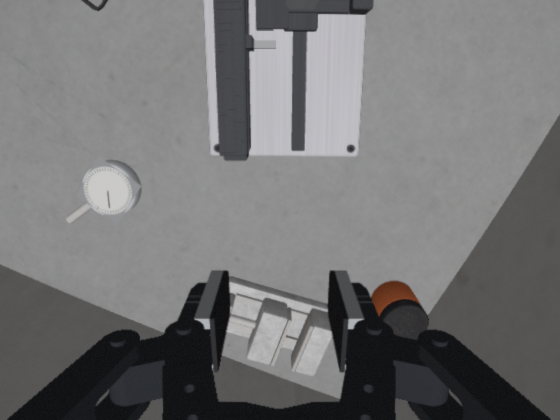

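```bash
python3 -c "
from plant import *
print(close_job()); print(read_state()['time'])"
```

```text
the job is handed in; nothing more can be done
None
the job is handed in; nothing more can be done
```

The bolt is pushed home and the catch has sprung back up to lock it. I handed the job in with the gripper clear; the clock stood near 11 s.

I pressed the catch about 9 mm down with one fingertip and pushed the tab with the other until the force rose to 13.5 N with no further motion. Then I lifted straight up and backed away.

**Last checks:**
- **Catch:** its top is back at 51–52 mm above the table, fully up.
- **Bolt:** the tab stands about 57 mm from where it started, and the side picture shows the rod across the magazine's mouth and in the fork. The bolt started somewhere between 0 and 5 mm, so this fits a full 60 mm of travel, but I could not read the travel directly.
- **Other things:** by eye, the magazine and carrier look unmoved in the side pictures, and the jar still stands in its place; I took no measurements of them.
- **Contact:** the wrist force is about 0 N, so the robot touches nothing.

**Disagreements:**
- The cameras disagreed by 3–4 mm along the bolt, and the scene camera's tab reading came out 2–3 mm lower after release. The side camera's edge readings barely moved, so I put this down to the fingers hiding part of the tab before the lift.
- The lift briefly showed about 10 N sideways and 8 N of downward drag, from fingertip friction on the tab. The tab did not noticeably shift.

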